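Float drag check on a hydraulic lift ram

TASK

Do the float drag check on the lift ram: open the shut-off valve fully, then push the lever of the spool valve with the long rear cap away from you, past its stiff detent, so that it stays in the float notch by itself. Next draw the ram's rod out by the handle of the pull scale until the rod's pointer stands at the index clip, without running the scale to its end stop, and ease the handle back until the scale is slack before you let go; it must not snap back. Last, close the shut-off valve again, leaving the lever in float, the rod at the clip, and the other lever and everything lying about undisturbed.

Things in the scene. Friction and masses are not known exactly. Their poses are not given: they have to be found in the camera images.
- valve_stand: Aluminium manifold block, 120 x 190 x 45 mm on a foot plate, fixed to the bench, carrying two hydraulic spool valves side by side (90 mm apart, either order) and a small pressure gauge between and behind them. Origin: centre of its underside on the bench. Its +x points to the back of the valves, away from the operator.
- float_valve: Spool valve with the float notch: dark body 110 x 72 x 60 mm on the manifold, told from its twin by the LONG detent cap (42 mm across, 100 mm long) at its back; the twin's cap is 30 mm long. Origin: centre of its underside, 53 mm above the bench; +x to its back, z up. The lever's pivot is a level axis along y at (-70, 0, 45) mm; the knob's centre is 160 mm from it.
- float_lever (a joint): Float valve's lever, rad, grows as the knob goes along the valve's +x. 0 = neutral, leaning 0.25 rad to -x; a spring returns it there. At the knob it takes about 2 N up to 0.25, there some 12 N to climb the detent, easing off towards 0.44, where it drops by itself into the float notch at about 0.54 and stays. Let go below 0.4 it springs back. End stop 0.62. Float: above 0.48.
- float_knob (a point): Centre of the float lever's round black knob, 42 mm across and 43 mm high, on a 12 mm rod, about 250 mm above the bench.
- plain_lever (a joint): Lever of the twin valve with the short cap, same shape; neutral at 0. Not to be moved (more than 0.12 rad).
- plain_knob (a point): Centre of the twin lever's knob, same shape as the float knob.
- shutoff_stand: Brass ball valve in a short rigid pipe bent down into the bench at both ends, on a 150 x 70 mm foot plate fixed to the bench. Origin: centre of the underside, below the valve stem. Axes: x along the pipe, z up.
- shutoff (a joint): Quarter-turn handle, rad, about the upright stem through the stand's origin, counter-clockwise from above. 0 = closed (across the pipe, pointing along the stand's -y); 1.571 = open (in line with the pipe, pointing along +x); stops at both. Stays where it is left; about 3 N at the grip. Fully open: above 1.40; closed: below 0.15.
- shutoff_grip (a point): Middle of the black grip of the shut-off handle: 22 wide, 68 long, 14 high, 70 mm from the stem, 100 mm above the bench and about 25 mm clear above the pipe's brass nuts.
- shutoff_stem (a point): Point on the stem axis at the height of the grip.
- ram_stand: Hydraulic ram in a cradle on a 480 x 156 mm base plate fixed to the bench, a tubular pull scale (36 mm across) pinned to its rod, all in one level line 85 mm above the bench. The rod comes out along the stand's -x, towards the operator: the pulling direction. Origin: on the bench below the crossbar of the scale's handle when the rod is fully in.
- ram_rod (a joint): How far the rod is drawn out, m; 0 fully in, stop at 0.10. Locked (gives less than 12 mm) unless the shut-off is open and the float valve is in float; then it slides with a steady drag of about 9 N and stays where it is left. The scale moves with it.
- scale (a joint): How far the pull scale is stretched, m: 0 slack, end stop at 0.06. The spring starts at 1 N and gains 3.5 N per 10 mm, so the handle stretches about 25 mm before the free rod follows. Not to be stretched beyond 0.052, nor to snap back faster than 0.4 m/s.
- scale_handle (a point): Middle of the crossbar of the scale's D-shaped handle. The crossbar lies level along the stand's y, 18 mm thick, 86 mm long, 85 mm above the bench; its two arms run 50 mm back (+x) at 43 mm either side to a 14 mm rear bar, leaving a window of about 34 x 72 mm behind the crossbar, with free air below.
- rod_pointer (a point): Tip of the flat pointer on the front collar of the scale tube, which is pinned to the rod, above the graduated strip (ticks every 10 mm) beside the rod. It moves with the rod.
- index_mark (a point): Line of the dark index clip with a brass thumbscrew on the graduated strip, the place where the pointer shall stand. Where it is set (45 to 72 mm of rod travel) differs; the clip stays put. Difference along the stand's x between pointer and mark = travel still to go.
- label_printer: Bystander, to be left alone: yellow and black label printer lying flat, 220 x 100 x 46 (mm). Origin: under its middle.
- wrench: Bystander, to be left alone: steel open wrench, 200 long (mm). Origin: under its middle.
- screwdriver: Bystander, to be left alone: screwdriver, 200 long (mm). Origin: under its middle.
- pipe_tee: Bystander, to be left alone: aluminium flanged pipe tee lying, 120 x 85 x 52 (mm). Origin: under its middle.
- clamp_ring: Bystander, to be left alone: aluminium ring, 64 across, 14 high (mm). Origin: under its middle.
- rubber_ring: Bystander, to be left alone: black rubber ring, 68 across, 8 high (mm). Origin: under its middle.
- grease_jar: Bystander, to be left alone: grey jar, 76 across, 85 high (mm). Origin: under its middle.
- adjustable_wrench: Bystander, to be left alone: dark adjustable wrench, 230 x 60 x 16 (mm). Origin: under its middle.
Things that resemble listed ones, but are neither listed nor needed, are in the scene too. Leave any green or orange look-alike of the shutoff_stand alone.

How it is judged:
By the outcome, as a careful person would: the job done as asked, in the order asked, and still so for the second after the job is handed in, with the robot touching nothing.
It also fails if it takes over 72 s, if anything falls off the work surface, if the arm or the gripper's body presses on something with over 40 N, if the wrist force passes 120 N, or if a joint passes its speed limit or range.

ROBOT

A 6-joint arm with a two-finger parallel gripper is mounted at the origin on the work surface. World frame = base frame: x ahead of the robot, y to its left, z up, the work surface at z = 0. Lengths are in m, angles in rad, forces in N, time in s.
With the tool pointing down it reaches from about 0.325 to 0.775 m from the base axis. Payload 5.5 kg.
Tool frame: the origin (TCP) lies midway between the tips of the shut fingers; the grasp point (between the pads) lies 19 mm behind it (grip_depth is the distance from the TCP to the grasp point, in m); z points along the fingers, y is the direction in which the jaws open and shut (so a half turn about z gives the same grasp; the last joint's range is limited). The gripper opens to 85 mm and grips with 20 to 120 N. Pads are 22 mm wide; open, the fingers measure 114 mm over their backs; the gripper's body (76 mm by 85 mm) begins 54 mm behind the grasp point. The pads swing forward as they close: fully open they stand 13 mm farther back than shut.
Start: joints at [-1.187, 0.091, 1.231, -0, 1.82, -0.057], TCP at [0.256, -0.543, 0.231] pointing down, gripper open.
Joint ranges: [-2.87, 2.87], [-0.86, 2.18], [0.17, 2.46], [-1.51, 4.65], [0.06, 2.69], [-2.65, 2.65]. Speed limits (rad/s): [2.57, 2.57, 3.01, 3.14, 3.14, 3.14].

INTERFACE

Orientations are given as a 3x3 rotation matrix whose columns are the frame's x, y, z axes.
In Python, from station import get_state, capture, job_done, look_for, outline_of, grip_depth gives the robot as it stands.
- The arm moves only by the shell command python3 -m handwheel 'ROWS' [FORCE]. ROWS is JSON, a list of rows, each an object with "xyz": the shift along the tool's x, y, z in m, a list of three; "roll": the turn about the tool's z in rad; "grip": the opening, from -1 (shut) to 1 (fully open), so that 0 is half open. In form: [{"xyz": [x, y, z], "roll": roll, "grip": grip}, ...]. A call has 1 to 12 rows; each row shifts and turns the commanded pose from where the row before left it, along the tool's axes as they then stand; what a row does not reach is not made up. A row lasts 1/10 s, in which the tool goes at most 50 mm and 8.59 degrees, less where a joint would pass 70% of its speed; a pose out of reach is approached as far as the arm can. A call is refused whole if a number of a shift passes 0.05 or a number of a turn 0.15, either way. A call with a gripper value outside its range is refused whole. The fingers move at their own pace and stop on an object; FORCE is the grip in N (left out, the last holds). Time passes only in rows, so rows that do not move let the fingers close. It gives the time, the measured TCP pose, the force and the opening at its end, in the units of the state.
- get_state(): the state, without advancing time (a new reading comes with each control period).
- capture(name): name is "scene" or "side" or "wrist"; returns a dict with "image" (480x640x3 uint8, red, green, blue), "K" (3x3 intrinsics, pixels), "xyz" and "orientation" of the camera in the world. Camera axes: x right, y up, looking along -z (the intrinsics and any distortion apply to the point x, -y, -z); pixel columns grow to the right and rows downward; lengths in m; the calibration is good to about 2 mm. The wrist camera is an equidistant fisheye: a pixel r from the principal point sees the ray r / f radians off the axis. A picture is of the moment at which its call begins. There is no depth.
- job_done(): hands the job in, once; it reports no verdict.
Trained networks look in a picture, given as the dict that the camera call returned (one of the last four; its "shot" number tells which), for a name from the list of things; names that differ only in an ending like _2 or _b are one class to them, and where a whole thing is asked for, a point or a joint stands for the part that bears it (a point fixed in the world has none). Each returns a list of dicts, best first, with "score" (0 to 1); they miss things now and then, are a little off and sometimes report something else, mostly with a low value. They report only what shows in the picture. A call takes as long as a camera call. They do not tell look-alikes from the thing itself.
- look_for(target, picture): "point" ([x, y, z] in m, in world coordinates, good to about 4 mm: the middle of the surface that is visible of it).
- outline_of(target, picture): "mask" (480x640 bool, what is visible of it).
The state is a dict: "clock": time; "q": joint angles; "joint_velocities": joint speeds; "joint_efforts": joint torques, N m; "tcp_pos": TCP position; "eef_rot": TCP orientation; "force": force on the tool from outside, world axes, zero at the start; "torque": the same for the moment, N m; "opening": opening from 0.0 (shut) to 1.0 (fully open).
Only numpy, scipy, OpenCV 4.12 (cv2) and the standard library are available. Lean on these libraries where they do the work, as an engineer would, in place of code of your own. Each camera call takes 0.05 s, during which the arm holds its last target. There are 200 camera calls.

## Working session

There is one attempt and no reset: what is moved stays moved. The work goes in short steps, Python scripts to look and compute and a shell command to move; the robot and the scene stay as the last step left them, time stands still between calls to the robot, and variables do not carry over. Pictures are saved under pics/ and viewed, about 8 in all and at most 12, crops included, and the job is handed in when it is done.

```bash
mkdir -p pics; ls
cat > h.py <<'E'
import numpy as np,cv2
from station import *
def save(p,n): cv2.imwrite('pics/'+n+'.png',np.ascontiguousarray(p['image'][:,:,::-1]))
def proj(p,X):
    v=np.array(p['orientation']).T@(np.array(X)-np.array(p['xyz'])); K=np.array(p['K'])
    v=np.array([v[0],-v[1],-v[2]]); u=K@v; return u[:2]/u[2]
def ray(p,u,v):
    K=np.array(p['K']); d=np.linalg.inv(K)@np.array([u,v,1.]); return np.array(p['orientation'])@np.array([d[0],-d[1],-d[2]])
def onz(p,u,v,z):
    d=ray(p,u,v); c=np.array(p['xyz']); return c+d*(z-c[2])/d[2]
E
python3 - <<'E'
from h import *
s=get_state(); print({k:np.round(v,3).tolist() for k,v in s.items()}, grip_depth)
for n in ['scene','side']:
    p=capture(n); save(p,n+'1'); print(n,np.round(p['xyz'],3))
    for t in ['valve_stand','float_valve','float_knob','plain_knob','shutoff_stand','shutoff_grip','shutoff_stem','ram_stand','scale_handle','rod_pointer','index_mark']:
        print(t,[(round(r['score'],2),np.round(r['point'],3).tolist(),proj(p,r['point']).round().tolist()) for r in look_for(t,p)[:3]])
E
```

```text
pics
{'clock': 0.0, 'q': [-1.187, 0.092, 1.232, -0.0, 1.82, -0.057], 'joint_velocities': [-0.001, 0.0, -0.002, -0.001, 0.001, -0.0], 'joint_efforts': [-0.002, -45.873, -41.802, -0.0, 0.012, 0.0], 'tcp_pos': [0.256, -0.542, 0.23], 'eef_rot': [[0.904, 0.427, -0.001], [0.427, -0.904, 0.002], [0.0, -0.002, -1.0]], 'force': [-0.341, -0.211, -0.402], 'torque': [0.073, 0.019, 0.048], 'opening': 1.004} 0.0187
scene [ 1.16  -0.691  1.004]
valve_stand [(0.93, [0.653, -0.323, 0.031], [263.0, 397.0]), (0.68, [0.947, 0.25, 0.011], [539.0, 324.0])]
float_valve [(0.96, [0.614, -0.315, 0.113], [250.0, 359.0]), (0.43, [0.414, 0.447, 0.035], [407.0, 182.0])]
float_knob [(0.86, [0.505, -0.321, 0.223], [206.0, 292.0])]
plain_knob [(0.58, [0.491, -0.231, 0.223], [238.0, 264.0])]
shutoff_stand [(0.85, [0.529, 0.002, 0.044], [331.0, 277.0]), (0.61, [0.185, 0.342, 0.039], [326.0, 164.0])]
shutoff_grip [(0.93, [0.513, -0.035, 0.104], [315.0, 264.0]), (0.68, [0.31, -0.439, 0.1], [112.0, 313.0]), (0.64, [0.182, 0.304, 0.102], [316.0, 151.0])]
shutoff_stem [(0.98, [0.525, -0.002, 0.04], [329.0, 278.0]), (0.85, 
[... 831 characters left out ...]
8.0, 188.0])]
shutoff_grip [(0.88, [0.178, 0.325, 0.102], [442.0, 376.0]), (0.67, [0.305, -0.428, 0.105], [390.0, 161.0]), (0.62, [0.512, -0.02, 0.1], [310.0, 246.0])]
shutoff_stem [(0.78, [0.179, 0.372, 0.041], [438.0, 410.0]), (0.67, [0.508, 0.031, 0.04], [309.0, 274.0]), (0.64, [0.301, -0.377, 0.034], [389.0, 188.0])]
ram_stand [(0.82, [0.893, 0.288, 0.015], [141.0, 345.0]), (0.54, [0.506, 0.029, 0.043], [310.0, 273.0]), (0.19, [0.758, 0.269, 0.091], [189.0, 327.0])]
scale_handle [(0.68, [0.673, 0.255, 0.09], [226.0, 327.0])]
rod_pointer [(0.83, [0.755, 0.265, 0.092], [191.0, 326.0]), (0.18, [0.482, -0.217, 0.227], [329.0, 166.0])]
index_mark [(0.58, [0.69, 0.172, 0.085], [228.0, 299.0])]
```

View pics/scene1.png

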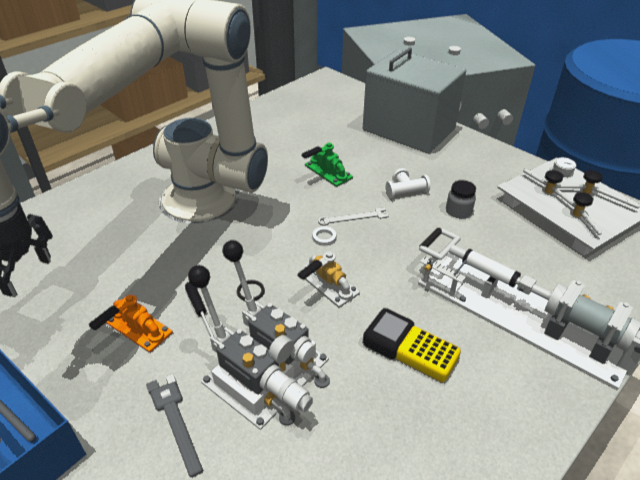

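View pics/side1.png

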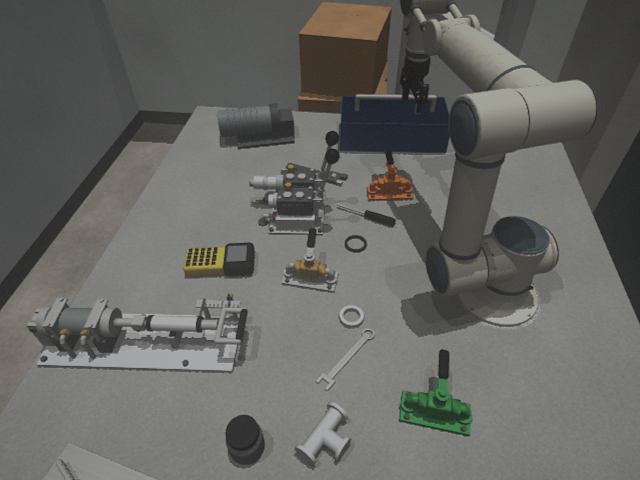

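The scene view shows the float valve (long cap at about 285,390) nearest the scene camera, its knob at (199,277), and the twin's knob at (232,250). The brass shut-off is at (328,275) with its handle across the pipe, and the ram handle is at (432,240). I'll enlarge these for detail.

Run:
```python
from h import *
a=cv2.imread('pics/scene1.png');b=cv2.imread('pics/side1.png')
def c(i,x,y,w,h): return cv2.resize(i[y:y+h,x:x+w],(400,300),interpolation=cv2.INTER_CUBIC)
m=np.vstack([np.hstack([c(a,180,225,160,120),c(a,405,215,160,120)]),np.hstack([c(b,240,120,160,120),c(b,180,220,160,120)])])
cv2.imwrite('pics/m1.png',m)
p=capture('scene');q=capture('side')
print(p.keys(),p['K'],q['K'])
for n,P in (('scene',p),('side',q)):
  for t in ['float_lever','plain_lever','shutoff_grip','scale_handle','index_mark','rod_pointer']:
    for r in outline_of(t,P)[:2]:
        ys,xs=np.nonzero(r['mask']); print(n,t,round(r['score'],2),len(xs),xs.mean().round(1),ys.mean().round(1),xs.min(),xs.max(),ys.min(),ys.max())
```

```text
dict_keys(['image', 'K', 'xyz', 'orientation', 'shot']) [[561.12853503   0.         316.52356064]
 [  0.         561.12853503 237.97109169]
 [  0.           0.           1.        ]] [[450.37768367   0.         315.09542082]
 [  0.         450.37768367 237.26098054]
 [  0.           0.           1.        ]]
scene float_lever 0.7 861 206.9 296.7 188 229 265 341
scene shutoff_grip 0.63 569 112.1 311.4 88 137 294 329
scene shutoff_grip 0.55 344 316.2 264.4 298 334 252 278
scene scale_handle 0.87 673 442.4 244.1 419 464 227 259
scene index_mark 0.46 76 429.1 264.0 424 434 259 269
scene index_mark 0.35 742 239.6 271.5 222 259 240 314
scene rod_pointer 0.73 2015 484.3 264.2 419 551 228 298
scene rod_pointer 0.26 295 322.6 235.1 312 335 226 244
side float_lever 0.52 265 328.5 149.4 318 338 131 179
side plain_lever 0.82 330 328.2 168.5 316 339 149 197
side shutoff_grip 0.97 561 443.1 376.3 435 449 350 401
side shutoff_grip 0.77 233 310.7 245.4 305 315 229 261
side scale_handle 0.73 847 227.6 325.7 201 247 308 344
side rod_pointer 0.67 2063 187.7 324.0 115 247 301 344
side rod_pointer 0.25 744 227.0 325.5 201 247 308 344
```

View pics/m1.png

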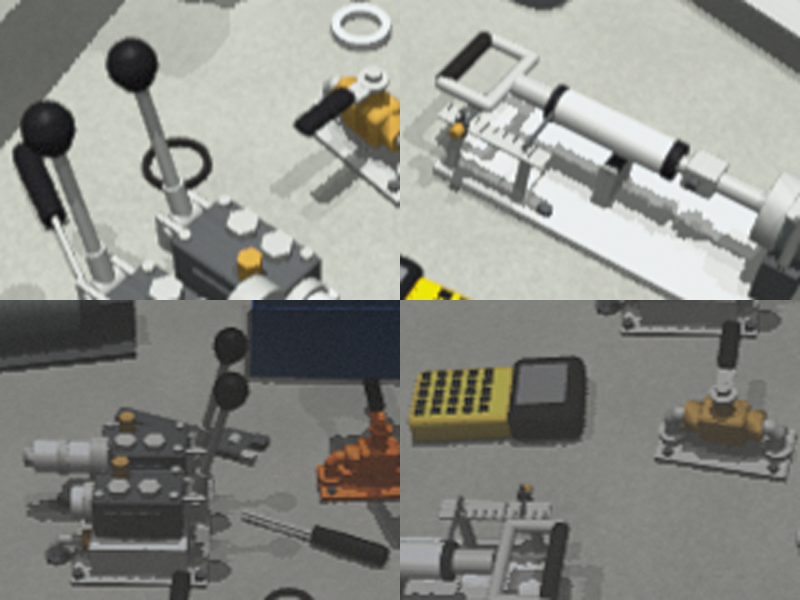

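```bash
cat >> h.py <<'E'
def tri(pairs):
    A=np.zeros((3,3));b=np.zeros(3);L=[]
    for p,u in pairs:
        d=ray(p,*u);d/=np.linalg.norm(d);M=np.eye(3)-np.outer(d,d);A+=M;b+=M@np.array(p['xyz']);L.append(M)
    X=np.linalg.solve(A,b);return X.round(4),[round(float(np.linalg.norm(M@(X-np.array(p['xyz'])))),4) for M,(p,u) in zip(L,pairs)]
E
python3 - <<'E'
from h import *
p=capture('scene');q=capture('side')
for n,a,b in [('fk',(199.2,276.2),(332.4,138.4)),('pk',(232.8,250.6),(332.4,156.4)),('stem',(329.2,255.8),(309.6,258.4)),('grip',(311.5,269),(312,238)),
 ('bar1',(421,246.2),(244.8,311.2)),('bar1b',(421,246.2),(240.4,338.4)),('bar2',(440.2,230.2),(240.4,338.4)),('ptr',(457,275),(199.6,312)),('clip',(428,264),(230,296))]:
    print(n,*tri([(p,a),(q,b)]))
print(onz(p,311.5,269,.1),onz(q,312,238,.1),onz(p,329.2,255.8,.1),onz(q,309.6,258.4,.1))
# ram axis: tube collars at z=.085 : front collar, rear collar in scene / side
print([onz(p,405+x/2.5,215+y/2.5,.085).round(4) for x,y in((155,100),(275,160),(38,60),(88,20))])
w=capture('wrist');save(w,'w1');print(w['xyz'],w['orientation'],w['K'])
E
```

```text
fk [ 0.4855 -0.3189  0.2502] [0.0011, 0.0011]
pk [ 0.4753 -0.2296  0.2497] [0.0008, 0.0008]
stem [0.5076 0.0169 0.09  ] [0.0002, 0.0002]
grip [ 0.5126 -0.0503  0.0984] [0.0024, 0.0024]
bar1 [0.6396 0.2024 0.0846] [0.0006, 0.0006]
bar1b [0.63   0.2476 0.0449] [0.0151, 0.0151]
bar2 [0.6345 0.2812 0.0855] [0.004, 0.004]
ptr [0.7529 0.2031 0.0646] [0.0059, 0.0059]
clip [0.6884 0.1628 0.0855] [0.0, 0.0]
[ 0.5162872  -0.05080244  0.1       ] [ 0.51037431 -0.05053329  0.1       ] [0.51489602 0.00923257 0.1       ] [0.50579112 0.02565769 0.1       ]
[array([0.736 , 0.2536, 0.085 ]), array([0.8582, 0.2627, 0.085 ]), array([0.6221, 0.2215, 0.085 ]), array([0.6215, 0.3066, 0.085 ])]
[ 0.32779389 -0.50869326  0.37433162] [[ 4.26921703e-01  8.59170809e-01  2.82069815e-01]
 [-9.04288587e-01  4.05586093e-01  1.33274423e-01]
 [ 1.01899560e-04 -3.11970258e-01  9.50091863e-01]] [[371.64829954   0.         315.4294736 ]
 [  0.         371.64829954 241.78307189]
 [  0.           0.           1.        ]]
```

Measured so far:

| Item | Position (m) | Yaw (rad) |
|---|---|---|
| Float knob | (0.486, -0.319, 0.250) | about 0.11 |
| Shut-off stem | (0.508, 0.017) | about 0.07 |
| Shut-off grip | (0.513, -0.050) | |
| Crossbar | (0.637, 0.242, 0.085) | about 0.07 |

I'll start by raising the tool and rolling so the jaws lie along x.

```bash
python3 -m handwheel '[{"xyz":[0,0,-0.04],"roll":-0.15,"grip":0.2},{"xyz":[0,0,-0.04],"roll":-0.15,"grip":0.2},{"xyz":[0,0,-0.04],"roll":-0.15,"grip":0.2},{"xyz":[0,0,0],"roll":-0.15,"grip":0.2},{"xyz":[0,0,0],"roll":-0.15,"grip":0.2},{"xyz":[0,0,0],"roll":-0.15,"grip":0.2},{"xyz":[0,0,0],"roll":-0.15,"grip":0.2},{"xyz":[0,0,0],"roll":-0.15,"grip":0.2}]' 30
python3 -m handwheel '[{"xyz":[0.039,0.024,0],"roll":0,"grip":0.2},{"xyz":[0.039,0.024,0],"roll":0,"grip":0.2},{"xyz":[0.039,0.024,0],"roll":0,"grip":0.2},{"xyz":[0.039,0.024,0],"roll":0,"grip":0.2},{"xyz":[0.039,0.024,0],"roll":0,"grip":0.2},{"xyz":[0.039,0.024,0],"roll":0,"grip":0.2},{"xyz":[0.039,0.024,0],"roll":0,"grip":0.2},{"xyz":[0.039,0.024,0],"roll":0,"grip":0.2},{"xyz":[0.039,0.024,0],"roll":0,"grip":0.2},{"xyz":[0.039,0.024,0],"roll":0,"grip":0.2},{"xyz":[0.039,0.024,0],"roll":0,"grip":0.2},{"xyz":[0.039,0.024,0],"roll":0,"grip":0.2}]'
```

```text
clock: 2.85
tcp_pos: [0.256, -0.5427, 0.3513]
eef_rot: [[-0.076, 0.997, 0.0], [0.997, 0.076, -0.0], [-0.0, -0.0, -1.0]]
force: [0.2, 1.3, -0.2]
opening: 0.597
clock: 4.05
tcp_pos: [0.511, -0.0538, 0.3515]
eef_rot: [[-0.07, 0.998, 0.001], [0.998, 0.07, -0.0], [-0.0, 0.001, -1.0]]
force: [-0.0, -1.0, -0.3]
opening: 0.598
```

```bash
python3 -m handwheel '[{"xyz":[0,0,0.05],"roll":0,"grip":0.2},{"xyz":[0,0,0.05],"roll":0,"grip":0.2},{"xyz":[0,0,0.05],"roll":0,"grip":0.2},{"xyz":[0,0,0.02],"roll":0,"grip":0.2},{"xyz":[0,0,0],"roll":0,"grip":0.2}]'
cat >> h.py <<'E'
def frame():
    s=get_state();R=np.array(s['eef_rot']);t=np.array(s['tcp_pos']);th=np.arctan2(R[1,1],R[0,1]);return s,R,t,th
def to(X,th2=None):
    s,R,t,th=frame()
    if th2 is None: th2=th
    d=np.array(X)-t; print('tcp',t.round(4),'th',th.round(3),'roll',round(-(th2-th),3),'shift after roll: x',round(-np.sin(th2)*d[0]+np.cos(th2)*d[1],4),'y',round(np.cos(th2)*d[0]+np.sin(th2)*d[1],4),'z',round(-d[2],4),'force',np.round(s['force'],1),'open',round(s['opening'],3),'clk',s['clock'])
E
python3 - <<'E'
from h import *
w=capture('wrist');save(w,'w2')
for t in ['shutoff_grip','shutoff_stem','scale_handle','index_mark','rod_pointer']: print(t,[(round(r['score'],2),np.round(r['point'],4).tolist()) for r in look_for(t,w)[:2]])
E
```

```text
clock: 4.55
tcp_pos: [0.5086, -0.0552, 0.1767]
eef_rot: [[-0.07, 0.998, -0.008], [0.998, 0.07, 0.001], [0.002, -0.008, -1.0]]
force: [0.2, 0.4, -0.0]
opening: 0.597
shutoff_grip [(0.59, [0.5121, -0.0235, 0.0992])]
shutoff_stem [(0.8, [0.5109, 0.0071, 0.0646]), (0.78, [0.3455, -0.3707, 0.0176])]
scale_handle []
index_mark []
rod_pointer []
```

View pics/w2.png

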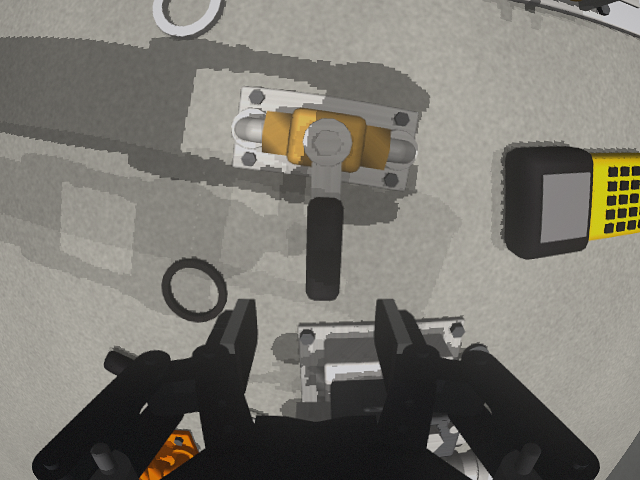

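```bash
cat >> h.py <<'E'
def wonz(p,u,v,z):
    K=np.array(p['K']);a=np.array([u-K[0,2],v-K[1,2]]);r=np.hypot(*a);t=r/K[0,0]
    d=np.array([*(a/max(r,1e-9)*np.sin(t)),np.cos(t)]);d=np.array(p['orientation'])@np.array([d[0],-d[1],-d[2]])
    c=np.array(p['xyz']);return (c+d*(z-c[2])/d[2]).round(4)
E
python3 - <<'E'
from h import *
w=capture('wrist')
for n,u,v,z in [('gripmid',324,249,.107),('gripend',323,300,.107),('gripin',325,198,.107),('stem',326,143,.105),('fp',257,97,.012),('fp2',401,118,.012),('fp3',250,159,.012),('fp4',391,180,.012)]: print(n,wonz(w,u,v,z))
to([.5126,-.05,.082])
E
```

```text
gripmid [ 0.5164 -0.0527  0.107 ]
gripend [ 0.5186 -0.0885  0.107 ]
gripin [ 0.5145 -0.0202  0.107 ]
stem [0.5127 0.0128 0.105 ]
fp [0.4558 0.0439 0.012 ]
fp2 [0.5778 0.0355 0.012 ]
fp3 [ 0.4525 -0.0093  0.012 ]
fp4 [ 0.5746 -0.0189  0.012 ]
tcp [ 0.5114 -0.0559  0.1834] th 0.07 roll -0.0 shift after roll: x 0.0058 y 0.0016 z 0.1014 force [ 0.4 -0.6 -0.2] open 0.601 clk 4.9
```

The wrist view shows the brass valve with its handle at about (324,249), pointing at -y and lying between the fingers. The foot-plate bolts give a yaw of about -0.07 and a stem near (0.514, 0.013). Next I'll descend and grip.

```bash
python3 -m handwheel '[{"xyz":[-0.001,0.006,0.04],"roll":0,"grip":0.2},{"xyz":[0,0,0.04],"roll":0,"grip":0.2},{"xyz":[0,0,0.02],"roll":0,"grip":0.2},{"xyz":[0,0,0],"roll":0,"grip":-0.5},{"xyz":[0,0,0],"roll":0,"grip":-1},{"xyz":[0,0,0],"roll":0,"grip":-1},{"xyz":[0,0,0],"roll":0,"grip":-1}]' 30
python3 -c "
from h import *
to([.518,-.057,.082])"
```

```text
clock: 5.6
tcp_pos: [0.5166, -0.0565, 0.0825]
eef_rot: [[-0.07, 0.998, 0.0], [0.998, 0.07, -0.001], [-0.001, 0.0, -1.0]]
force: [-5.3, -1.0, -2.1]
opening: 0.258
tcp [ 0.5166 -0.0565  0.0825] th 0.07 roll -0.0 shift after roll: x -0.0006 y 0.0013 z 0.0005 force [-5.3 -1.  -2.1] open 0.258 clk 5.6
```

```bash
python3 -m handwheel '[{"xyz":[0.0007,0.0101,0],"roll":-0.145,"grip":-1},{"xyz":[0.0007,0.0101,0],"roll":-0.145,"grip":-1},{"xyz":[0.0007,0.0101,0],"roll":-0.145,"grip":-1},{"xyz":[0.0007,0.0101,0],"roll":-0.145,"grip":-1},{"xyz":[0.0007,0.0101,0],"roll":-0.145,"grip":-1},{"xyz":[0.0007,0.0101,0],"roll":-0.145,"grip":-1}]'
python3 -m handwheel '[{"xyz":[0.0007,0.0101,0],"roll":-0.145,"grip":-1},{"xyz":[0.0007,0.0101,0],"roll":-0.145,"grip":-1},{"xyz":[0.0007,0.0101,0],"roll":-0.145,"grip":-1},{"xyz":[0,0,0],"roll":0,"grip":-1}]'
```

```text
clock: 6.2
tcp_pos: [0.5683, -0.0269, 0.0825]
eef_rot: [[-0.811, 0.585, -0.001], [0.585, 0.811, 0.002], [0.001, 0.001, -1.0]]
force: [-7.3, 1.0, -0.7]
opening: 0.25
clock: 6.6
tcp_pos: [0.5803, 0.0014, 0.0825]
eef_rot: [[-0.982, 0.189, -0.001], [0.189, 0.982, 0.002], [0.001, 0.001, -1.0]]
force: [-6.4, 2.1, -0.3]
opening: 0.252
```

```bash
python3 -m handwheel '[{"xyz":[0.0003,0.006,0],"roll":-0.09,"grip":-1},{"xyz":[0,0.003,0],"roll":-0.04,"grip":-1},{"xyz":[0,0,0],"roll":0,"grip":-1}]'
python3 -m handwheel '[{"xyz":[0,0.003,0],"roll":0,"grip":-1},{"xyz":[0,0,0],"roll":0,"grip":-1}]'
```

```text
clock: 6.9
tcp_pos: [0.5814, 0.0092, 0.0825]
eef_rot: [[-0.998, 0.065, -0.0], [0.065, 0.998, 0.001], [0.0, 0.001, -1.0]]
force: [-6.0, 1.4, -0.5]
opening: 0.251
clock: 7.1
tcp_pos: [0.5814, 0.0093, 0.0825]
eef_rot: [[-0.998, 0.068, -0.001], [0.068, 0.998, -0.004], [0.0, -0.004, -1.0]]
force: [-7.5, -9.1, -0.2]
opening: 0.253
```

```bash
python3 -m handwheel '[{"xyz":[0,-0.002,0],"roll":0,"grip":0.2},{"xyz":[0,0,0],"roll":0,"grip":0.2},{"xyz":[0,0,0],"roll":0,"grip":0.2},{"xyz":[0,0,-0.04],"roll":0,"grip":0.4},{"xyz":[0,0,-0.05],"roll":-0.09,"grip":0.4},{"xyz":[0,0,-0.05],"roll":-0.09,"grip":0.4},{"xyz":[0,0,-0.05],"roll":0,"grip":0.4},{"xyz":[0,0,-0.05],"roll":0,"grip":0.4},{"xyz":[0,0,-0.03],"roll":0,"grip":0.4}]'
python3 -m handwheel '[{"xyz":[0.0166,-0.0394,0],"roll":0,"grip":0.4},{"xyz":[0.0166,-0.0394,0],"roll":0,"grip":0.4},{"xyz":[0.0166,-0.0394,0],"roll":0,"grip":0.4},{"xyz":[0.0166,-0.0394,0],"roll":0,"grip":0.4},{"xyz":[0.0166,-0.0394,0],"roll":0,"grip":0.4},{"xyz":[0.0166,-0.0394,0],"roll":0,"grip":0.4},{"xyz":[0.0166,-0.0394,0],"roll":0,"grip":0.4},{"xyz":[0.0166,-0.0394,0],"roll":0,"grip":0.4},{"xyz":[0,0,0],"roll":0,"grip":0.4}]'
python3 - <<'E'
from h import *
to([.4855,-.3189,.231],1.685)
w=capture('wrist');save(w,'w3')
for t in ['float_knob','plain_knob','shutoff_grip']: print(t,[(round(r['score'],2),np.round(r['point'],4).tolist()) for r in look_for(t,w)[:2]])
E
```

```text
clock: 8.0
tcp_pos: [0.5819, 0.01, 0.3572]
eef_rot: [[-0.993, -0.114, 0.008], [-0.114, 0.993, 0.0], [-0.008, -0.001, -1.0]]
force: [0.5, 0.3, 1.1]
opening: 0.698
clock: 8.9
tcp_pos: [0.4841, -0.323, 0.3507]
eef_rot: [[-0.994, -0.108, -0.001], [-0.108, 0.994, -0.001], [0.001, -0.001, -1.0]]
force: [-0.2, 0.5, 0.0]
opening: 0.698
tcp [ 0.4841 -0.323   0.3507] th 1.679 roll -0.006 shift after roll: x -0.0018 y 0.0039 z 0.1197 force [-0.2  0.5  0. ] open 0.698 clk 8.9
float_knob [(0.81, [0.4849, -0.3184, 0.2685])]
plain_knob [(0.68, [0.4735, -0.2378, 0.266])]
shutoff_grip [(0.81, [0.5501, 0.0076, 0.0982]), (0.8, [0.3045, -0.4291, 0.1019])]
```

View pics/w3.png

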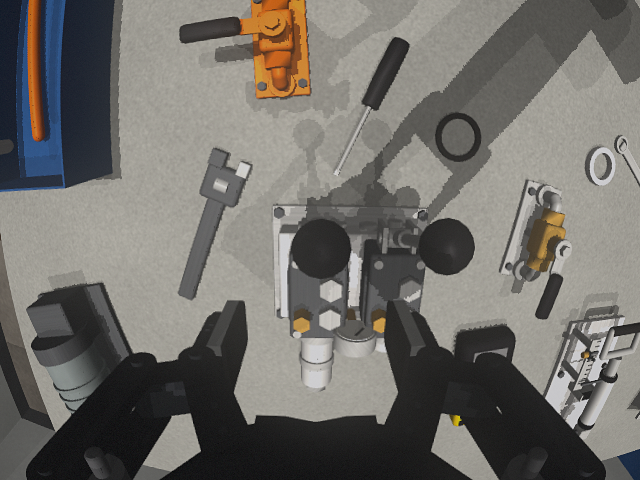

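The view shows the float knob at (321,248), centred between the fingers, and the twin's knob clear at (446,246). The brass handle lies in line with its pipe, so the shut-off is open. Now I'll grip the knob.

```bash
python3 -m handwheel '[{"xyz":[-0.002,0.004,0.04],"roll":0,"grip":0.4},{"xyz":[0,0,0.04],"roll":0,"grip":0.4},{"xyz":[0,0,0.037],"roll":0,"grip":0.4},{"xyz":[0,0,0],"roll":0,"grip":0},{"xyz":[0,0,0],"roll":0,"grip":-0.5},{"xyz":[0,0,0],"roll":0,"grip":-0.5},{"xyz":[0,0,0],"roll":0,"grip":-0.5}]' 60
python3 -m handwheel '[{"xyz":[-0.008,0,-0.001],"roll":0,"grip":-0.5},{"xyz":[-0.008,0,-0.001],"roll":0,"grip":-0.5},{"xyz":[-0.008,0,-0.001],"roll":0,"grip":-0.5},{"xyz":[-0.008,0,-0.001],"roll":0,"grip":-0.5},{"xyz":[-0.008,0,0],"roll":0,"grip":-0.5},{"xyz":[-0.008,0,0],"roll":0,"grip":-0.5}]'
```

```text
clock: 9.8
tcp_pos: [0.4875, -0.3185, 0.2297]
eef_rot: [[-0.994, -0.111, -0.003], [-0.111, 0.994, -0.006], [0.004, -0.005, -1.0]]
force: [8.0, -24.0, -24.3]
opening: 0.447
clock: 10.4
tcp_pos: [0.532, -0.3143, 0.235]
eef_rot: [[-0.994, -0.107, -0.01], [-0.107, 0.994, -0.008], [0.011, -0.007, -1.0]]
force: [-12.3, -24.2, -15.1]
opening: 0.445
```

```bash
python3 -m handwheel '[{"xyz":[-0.008,-0.001,0.001],"roll":0,"grip":-0.5},{"xyz":[-0.008,-0.001,0.001],"roll":0,"grip":-0.5},{"xyz":[-0.008,0,0.001],"roll":0,"grip":-0.5},{"xyz":[-0.007,0,0.001],"roll":0,"grip":-0.5},{"xyz":[0,0,0],"roll":0,"grip":-0.5}]'
```

```text
clock: 10.9
tcp_pos: [0.5656, -0.3112, 0.2306]
eef_rot: [[-0.994, -0.11, -0.005], [-0.11, 0.994, -0.005], [0.006, -0.005, -1.0]]
force: [2.7, -19.0, -17.6]
opening: 0.446
```

```bash
python3 -m handwheel '[{"xyz":[-0.004,0,0.001],"roll":0,"grip":-0.5},{"xyz":[-0.004,0,0],"roll":0,"grip":-0.5},{"xyz":[0,0,0],"roll":0,"grip":-0.5}]'
python3 -m handwheel '[{"xyz":[0,0,0],"roll":0,"grip":0},{"xyz":[0,0,0],"roll":0,"grip":0.4},{"xyz":[0,0,0],"roll":0,"grip":0.4},{"xyz":[0,0,-0.04],"roll":0,"grip":0.4},{"xyz":[0,0,-0.04],"roll":0,"grip":0.4},{"xyz":[0,0,-0.04],"roll":0,"grip":0.4}]'
python3 - <<'E'
from h import *
w=capture('wrist');save(w,'w4');
p=capture('scene');q=capture('side')
for P in (p,q):
  for t in ['float_knob','plain_knob']: print(t,[(round(r['score'],2),np.round(r['point'],4).tolist()) for r in look_for(t,P)[:2]])
c=lambda i,x,y,wd,h: cv2.resize(i['image'][y:y+h,x:x+wd,::-1],(400,300),interpolation=cv2.INTER_CUBIC)
cv2.imwrite('pics/m2.png',np.vstack([np.hstack([c(p,180,225,160,120),c(p,405,215,160,120)]),np.hstack([c(q,240,120,160,120),c(q,180,220,160,120)])]))
to([.637,.242,.35],.07)
E
```

```text
clock: 11.2
tcp_pos: [0.5724, -0.3105, 0.2288]
eef_rot: [[-0.994, -0.109, -0.008], [-0.109, 0.994, -0.005], [0.009, -0.004, -1.0]]
force: [-2.2, -19.1, -19.3]
opening: 0.448
clock: 11.8
tcp_pos: [0.5739, -0.305, 0.3563]
eef_rot: [[-0.993, -0.116, 0.002], [-0.116, 0.993, -0.0], [-0.002, -0.0, -1.0]]
force: [0.4, 0.1, 0.1]
opening: 0.699
float_knob [(0.84, [0.5731, -0.3164, 0.2543])]
plain_knob [(0.58, [0.4918, -0.2326, 0.2251]), (0.53, [0.5702, -0.3177, 0.2508])]
float_knob [(0.68, [0.5565, -0.3093, 0.2258])]
plain_knob [(0.56, [0.7601, 0.2667, 0.0925])]
tcp [ 0.574  -0.3059  0.3517] th 1.686 roll 1.616 shift after roll: x 0.5422 y 0.1012 z 0.0017 force [0.5 0.3 0.2] open 0.7 clk 12.15
```

View pics/m2.png

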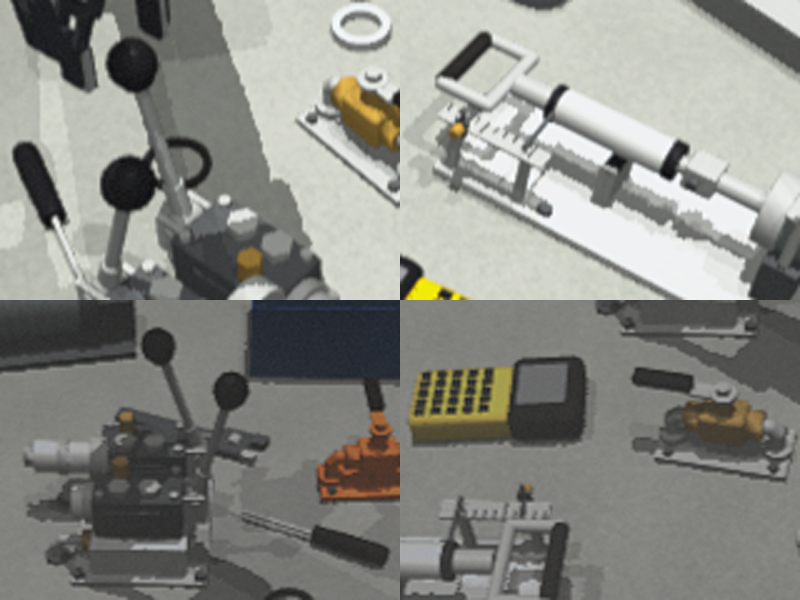

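The float lever stands forward in the notch, the twin is unchanged, the brass handle is in line with the pipe, and the ram is still fully in. Next I'll move over the ram.

```bash
python3 -m handwheel '[{"xyz":[0,0,0],"roll":0.147,"grip":0.1},{"xyz":[0,0,0],"roll":0.147,"grip":0.1},{"xyz":[0,0,0],"roll":0.147,"grip":0.1},{"xyz":[0,0,0],"roll":0.147,"grip":0.1},{"xyz":[0,0,0],"roll":0.147,"grip":0.1},{"xyz":[0,0,0],"roll":0.147,"grip":0.1},{"xyz":[0,0,0],"roll":0.147,"grip":0.1},{"xyz":[0,0,0],"roll":0.147,"grip":0.1},{"xyz":[0,0,0],"roll":0.147,"grip":0.1},{"xyz":[0,0,0],"roll":0.147,"grip":0.1},{"xyz":[0,0,0],"roll":0.147,"grip":0.1}]'
python3 -m handwheel '[{"xyz":[0.0452,0.0084,0],"roll":0,"grip":0.1},{"xyz":[0.0452,0.0084,0],"roll":0,"grip":0.1},{"xyz":[0.0452,0.0084,0],"roll":0,"grip":0.1},{"xyz":[0.0452,0.0084,0],"roll":0,"grip":0.1},{"xyz":[0.0452,0.0084,0],"roll":0,"grip":0.1},{"xyz":[0.0452,0.0084,0],"roll":0,"grip":0.1},{"xyz":[0.0452,0.0084,0],"roll":0,"grip":0.1},{"xyz":[0.0452,0.0084,0],"roll":0,"grip":0.1},{"xyz":[0.0452,0.0084,0],"roll":0,"grip":0.1},{"xyz":[0.0452,0.0084,0],"roll":0,"grip":0.1},{"xyz":[0.0452,0.0084,0.04],"roll":0,"grip":0.1},{"xyz":[0.0452,0.0084,0.05],"roll":0,"grip":0.1}]'
python3 -m handwheel '[{"xyz":[0,0,0.05],"roll":0,"grip":0.1},{"xyz":[0,0,0.01],"roll":0,"grip":0.1},{"xyz":[0,0,0],"roll":0,"grip":0.1}]'
python3 - <<'E'
from h import *
to([.637,.242,.066],.07)
w=capture('wrist');cv2.imwrite('pics/w5.png',cv2.resize(w['image'][150:450,200:600,::-1],(800,600),interpolation=cv2.INTER_CUBIC))
for t in ['scale_handle','index_mark','rod_pointer']: print(t,[(round(r['score'],2),np.round(r['point'],4).tolist()) for r in look_for(t,w)[:2]])
E
```

```text
clock: 13.25
tcp_pos: [0.5737, -0.3062, 0.3513]
eef_rot: [[-0.062, 0.998, -0.003], [0.998, 0.062, 0.002], [0.002, -0.003, -1.0]]
force: [-0.4, -0.1, 0.6]
opening: 0.547
clock: 14.45
tcp_pos: [0.6351, 0.2237, 0.283]
eef_rot: [[-0.069, 0.998, 0.001], [0.998, 0.069, 0.001], [0.001, 0.001, -1.0]]
force: [1.2, -0.3, -1.2]
opening: 0.548
clock: 14.75
tcp_pos: [0.6338, 0.2206, 0.2199]
eef_rot: [[-0.068, 0.998, -0.007], [0.998, 0.068, -0.002], [-0.002, -0.007, -1.0]]
force: [1.0, 0.2, 1.3]
opening: 0.551
tcp [0.6338 0.2206 0.2199] th 0.068 roll -0.002 shift after roll: x 0.0211 y 0.0047 z 0.1539 force [1.  0.2 1.3] open 0.551 clk 14.75
scale_handle [(0.97, [0.6697, 0.2522, 0.0911]), (0.6, [0.3874, 0.1341, 0.0115])]
index_mark [(0.71, [0.6869, 0.1697, 0.0776])]
rod_pointer [(0.57, [0.7284, 0.2591, 0.0936])]
```

View pics/w5.png

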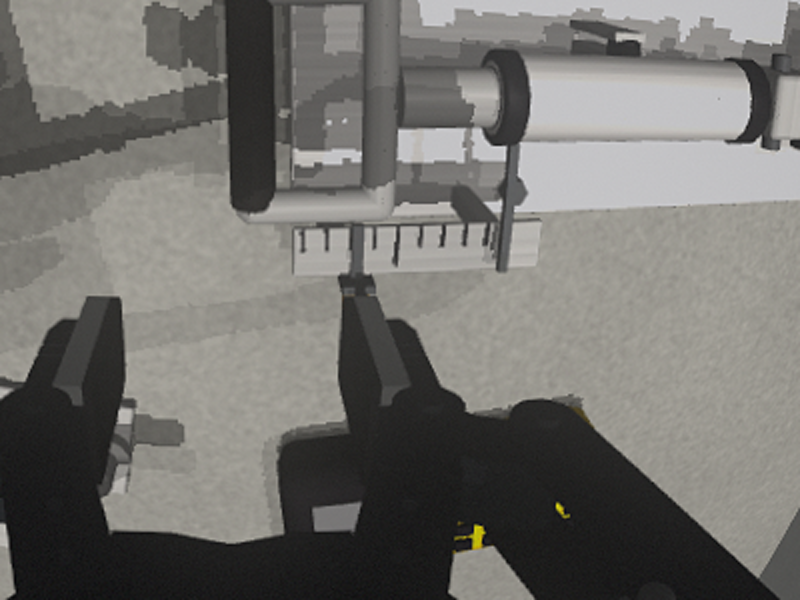

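The wrist crop shows the crossbar at about column 251, the index clip line at about (357,250) and the pointer tip at about (504,262). They are roughly 6.2 ticks apart. I'll unproject these.

Run:
```python
from h import *
w=capture('wrist')
f=lambda x,y,z: wonz(w,200+x/2,150+y/2,z)
print('bar',f(251,20,.094),f(251,150,.094),'end',f(245,215,.085))
print('strip',f(292,274,.075),f(540,264,.075))
for z in (.07,.08,.09): print(z,'clip',f(357,250,z),'ptr',f(503,262,z))
print('tube',f(515,97,.1),f(745,98,.1))
```

```text
bar [0.6409 0.2741 0.094 ] [0.6446 0.2238 0.094 ] end [0.6447 0.1935 0.085 ]
strip [0.668  0.1634 0.075 ] [0.7851 0.1734 0.075 ]
0.07 clip [0.6967 0.1744 0.07  ] ptr [0.768  0.1716 0.07  ]
0.08 clip [0.6945 0.1786 0.08  ] ptr [0.7634 0.1759 0.08  ]
0.09 clip [0.6923 0.1827 0.09  ] ptr [0.7588 0.1801 0.09  ]
tube [0.7463 0.2545 0.1   ] [0.8636 0.2665 0.1   ]
```

```bash
python3 -m handwheel '[{"xyz":[0.012,0.0045,0.02],"roll":-0.01,"grip":0.1},{"xyz":[0.012,0.0045,0.03],"roll":0,"grip":0.1},{"xyz":[0,0,0.03],"roll":0,"grip":0.1},{"xyz":[0,0,0.03],"roll":0,"grip":0.1},{"xyz":[0,0,0.02],"roll":0,"grip":0.1},{"xyz":[0,0,0.023],"roll":0,"grip":0.1},{"xyz":[0,0,0],"roll":0,"grip":0.1}]'
python3 -m handwheel '[{"xyz":[0,0,0],"roll":0,"grip":-0.3},{"xyz":[0,0,0],"roll":0,"grip":-0.5},{"xyz":[0,0,0],"roll":0,"grip":-0.8},{"xyz":[0,0,0],"roll":0,"grip":-0.8},{"xyz":[0,0,0],"roll":0,"grip":-0.8}]' 40
```

```text
clock: 15.7
tcp_pos: [0.6418, 0.245, 0.0685]
eef_rot: [[-0.077, 0.997, -0.003], [0.997, 0.077, -0.001], [-0.001, -0.004, -1.0]]
force: [-0.6, -0.3, -0.8]
opening: 0.548
clock: 16.2
tcp_pos: [0.6421, 0.2458, 0.0739]
eef_rot: [[-0.078, 0.997, 0.0], [0.997, 0.078, 0.0], [0.0, 0.0, -1.0]]
force: [-7.5, -1.8, 3.7]
opening: 0.19
```

```bash
python3 -m handwheel '[{"xyz":[0,-0.003,0],"roll":0,"grip":-0.8},{"xyz":[0,0,0],"roll":0,"grip":-0.8}]' 60
python3 -m handwheel '[{"xyz":[0,-0.003,0],"roll":0,"grip":-0.8},{"xyz":[0,0,0],"roll":0,"grip":-0.8}]'
python3 -m handwheel '[{"xyz":[0,-0.005,0],"roll":0,"grip":-0.8},{"xyz":[0,-0.005,0],"roll":0,"grip":-0.8},{"xyz":[0,0,0],"roll":0,"grip":-0.8}]'
```

```text
clock: 16.4
tcp_pos: [0.641, 0.2457, 0.0739]
eef_rot: [[-0.078, 0.997, 0.005], [0.997, 0.078, 0.001], [0.001, 0.006, -1.0]]
force: [1.5, -0.8, 5.2]
opening: 0.184
clock: 16.6
tcp_pos: [0.6383, 0.2454, 0.0739]
eef_rot: [[-0.078, 0.997, 0.006], [0.997, 0.078, 0.001], [0.001, 0.006, -1.0]]
force: [3.0, -0.8, 5.2]
opening: 0.185
clock: 16.9
tcp_pos: [0.6288, 0.2446, 0.0739]
eef_rot: [[-0.078, 0.997, 0.007], [0.997, 0.078, 0.001], [0.001, 0.008, -1.0]]
force: [6.4, -0.7, 6.5]
opening: 0.182
```

```bash
python3 -m handwheel '[{"xyz":[0,-0.005,0],"roll":0,"grip":-0.8},{"xyz":[0,-0.005,0],"roll":0,"grip":-0.8},{"xyz":[0,-0.005,0],"roll":0,"grip":-0.8},{"xyz":[0,-0.005,0],"roll":0,"grip":-0.8},{"xyz":[0,-0.005,0],"roll":0,"grip":-0.8},{"xyz":[0,0,0],"roll":0,"grip":-0.8}]'
python3 -m handwheel '[{"xyz":[0,-0.005,0],"roll":0,"grip":-0.8},{"xyz":[0,-0.005,0],"roll":0,"grip":-0.8},{"xyz":[0,-0.005,0],"roll":0,"grip":-0.8},{"xyz":[0,-0.005,0],"roll":0,"grip":-0.8},{"xyz":[0,-0.005,0],"roll":0,"grip":-0.8},{"xyz":[0,-0.005,0],"roll":0,"grip":-0.8},{"xyz":[0,-0.005,0],"roll":0,"grip":-0.8},{"xyz":[0,0,0],"roll":0,"grip":-0.8}]'
python3 - <<'E'
from h import *
to([.5585,.24,.07])
p=capture('scene');q=capture('side')
c=lambda i,x,y,wd,h: cv2.resize(i['image'][y:y+h,x:x+wd,::-1],(400,300),interpolation=cv2.INTER_CUBIC)
cv2.imwrite('pics/m3.png',np.hstack([c(p,405,225,120,90),c(q,170,260,120,90)]))
E
```

```text
clock: 17.5
tcp_pos: [0.6048, 0.2422, 0.0739]
eef_rot: [[-0.077, 0.997, 0.009], [0.997, 0.077, 0.001], [0.0, 0.009, -1.0]]
force: [9.9, -3.1, 4.5]
opening: 0.187
clock: 18.3
tcp_pos: [0.5702, 0.2389, 0.0739]
eef_rot: [[-0.077, 0.997, 0.01], [0.997, 0.077, -0.0], [-0.001, 0.01, -1.0]]
force: [9.4, -4.6, 6.0]
opening: 0.185
tcp [0.5702 0.2389 0.0739] th 0.077 roll -0.0 shift after roll: x 0.002 y -0.0115 z 0.0039 force [ 9.4 -4.6  6. ] open 0.185 clk 18.3
```

View pics/m3.png

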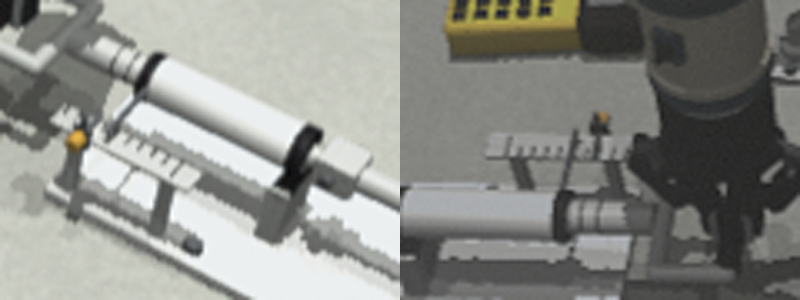

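Rod drawn about 46 mm and the drag is steady near 9.5 N. The side view shows the pointer at (574,145) still some 15–19 mm short of the clip at (598,135). I'll pull 13 mm more, then ease back.

```bash
python3 -m handwheel '[{"xyz":[0,-0.0045,0],"roll":0,"grip":-0.8},{"xyz":[0,-0.0045,0],"roll":0,"grip":-0.8},{"xyz":[0,-0.004,0],"roll":0,"grip":-0.8},{"xyz":[0,0,0],"roll":0,"grip":-0.8}]'
python3 -m handwheel '[{"xyz":[0,0.004,0],"roll":0,"grip":-0.8},{"xyz":[0,0.004,0],"roll":0,"grip":-0.8},{"xyz":[0,0.004,0],"roll":0,"grip":-0.8},{"xyz":[0,0.004,0],"roll":0,"grip":-0.8},{"xyz":[0,0.004,0],"roll":0,"grip":-0.8},{"xyz":[0,0,0],"roll":0,"grip":-0.8}]'
```

```text
clock: 18.8
tcp_pos: [0.5573, 0.2377, 0.0739]
eef_rot: [[-0.077, 0.997, 0.01], [0.997, 0.077, -0.0], [-0.001, 0.01, -1.0]]
force: [9.4, -4.9, 5.0]
opening: 0.188
clock: 19.4
tcp_pos: [0.5763, 0.2395, 0.0738]
eef_rot: [[-0.077, 0.997, 0.006], [0.997, 0.077, -0.0], [-0.001, 0.006, -1.0]]
force: [3.2, -4.5, 8.5]
opening: 0.182
```

```bash
python3 -m handwheel '[{"xyz":[0,0.004,0],"roll":0,"grip":-0.8},{"xyz":[0,0,0],"roll":0,"grip":-0.8}]'
python3 -m handwheel '[{"xyz":[0,0.0015,0],"roll":0,"grip":-0.8},{"xyz":[0,0,0],"roll":0,"grip":-0.8}]'
```

```text
clock: 19.6
tcp_pos: [0.5797, 0.2399, 0.0739]
eef_rot: [[-0.077, 0.997, 0.005], [0.997, 0.077, -0.0], [-0.001, 0.005, -1.0]]
force: [0.6, -4.9, 9.1]
opening: 0.186
clock: 19.8
tcp_pos: [0.5798, 0.2399, 0.0738]
eef_rot: [[-0.077, 0.997, 0.002], [0.997, 0.077, -0.001], [-0.001, 0.002, -1.0]]
force: [-5.2, -6.0, 12.2]
opening: 0.186
```

```bash
python3 -m handwheel '[{"xyz":[0,-0.001,0],"roll":0,"grip":-0.4},{"xyz":[0,0,0],"roll":0,"grip":0.1},{"xyz":[0,0,0],"roll":0,"grip":0.1},{"xyz":[0,0,0],"roll":0,"grip":0.1},{"xyz":[0,0,-0.03],"roll":0,"grip":0.1},{"xyz":[0,0,-0.04],"roll":0,"grip":0.1},{"xyz":[0,0.02,-0.04],"roll":0,"grip":0.1},{"xyz":[-0.03,0.03,-0.04],"roll":0,"grip":0.1},{"xyz":[-0.02,0.03,0],"roll":0,"grip":0.1},{"xyz":[0,0,0],"roll":0,"grip":0.1},{"xyz":[0,0,0],"roll":0,"grip":0.1}]'
python3 - <<'E'
from h import *
w=capture('wrist');cv2.imwrite('pics/w6.png',cv2.resize(w['image'][150:300,200:400,::-1],(800,600),interpolation=cv2.INTER_CUBIC))
to([.58,.24,.07])
E
```

```text
clock: 20.9
tcp_pos: [0.6574, 0.2007, 0.2135]
eef_rot: [[-0.077, 0.997, -0.002], [0.997, 0.077, -0.0], [0.0, -0.002, -1.0]]
force: [0.4, 0.1, -0.5]
opening: 0.552
tcp [0.6568 0.2013 0.2138] th 0.078 roll -0.0 shift after roll: x 0.0446 y -0.0736 z 0.1438 force [ 0.4  0.4 -0. ] open 0.549 clk 20.95
```

View pics/w6.png

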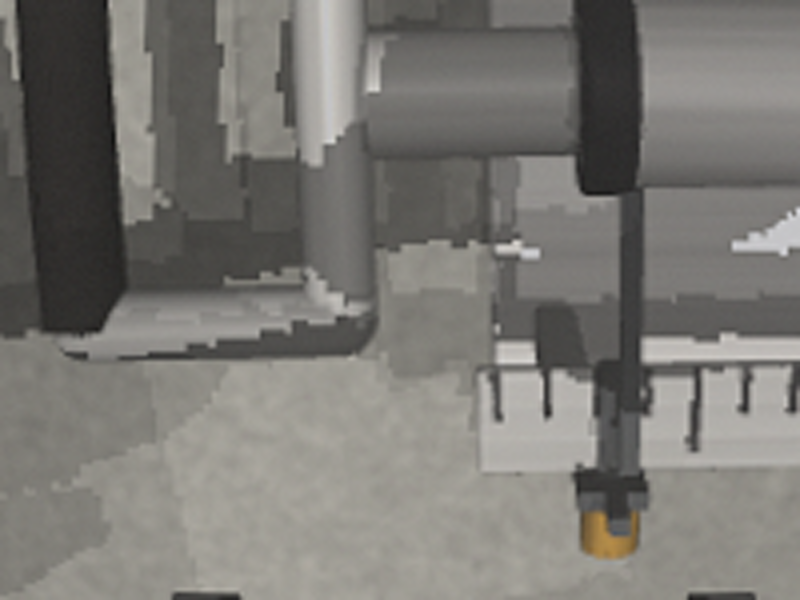

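The pointer (column about 629) is about 3–4 mm right of the clip line (about 610); ticks are 49 px apart. I'll centre the camera over it to remove the parallax.

```bash
python3 -m handwheel '[{"xyz":[-0.02,0.016,0.01],"roll":0,"grip":0.1},{"xyz":[-0.02,0.016,0.02],"roll":0,"grip":0.1},{"xyz":[0,0,0],"roll":0,"grip":0.1},{"xyz":[0,0,0],"roll":0,"grip":0.1}]'
python3 - <<'E'
from h import *
w=capture('wrist');cv2.imwrite('pics/w7.png',cv2.resize(w['image'][130:280,215:415,::-1],(800,600),interpolation=cv2.INTER_CUBIC))
for t in ['index_mark','rod_pointer']:
  for r in outline_of(t,w)[:1]:
    ys,xs=np.nonzero(r['mask']);print(t,r['score'],xs.min(),xs.max(),ys.min(),ys.max(),xs.mean())
to([.58,.24,.07])
E
```

```text
clock: 21.35
tcp_pos: [0.6911, 0.1643, 0.1837]
eef_rot: [[-0.078, 0.997, -0.003], [0.997, 0.078, 0.0], [0.0, -0.003, -1.0]]
force: [-0.0, 0.6, 0.5]
opening: 0.547
index_mark 0.98 304 324 199 257 313.4054054054054
rod_pointer 0.56 146 634 48 231 345.9350829766464
tcp [0.6918 0.165  0.1864] th 0.08 roll -0.0 shift after roll: x 0.0836 y -0.1055 z 0.1164 force [-0.7 -0.3  0.8] open 0.55 clk 21.5
```

View pics/w7.png

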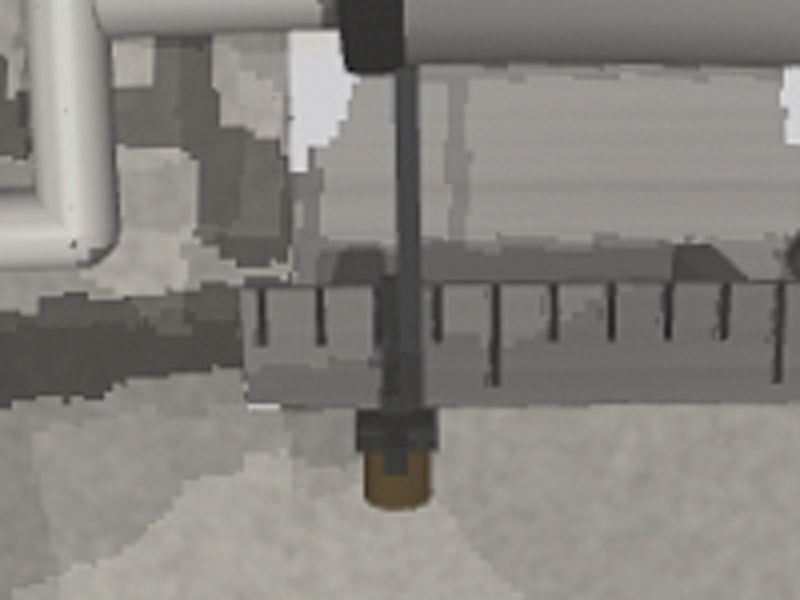

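The centred view shows the pointer at column 409 and the clip centre at 397, with 58 px per 10 mm. About 2 mm is left, so I'll regrip and pull to x ≈ 0.555.

```bash
python3 -m handwheel '[{"xyz":[0.028,-0.0355,0],"roll":0,"grip":0.1},{"xyz":[0.028,-0.0355,0],"roll":0,"grip":0.1},{"xyz":[0.028,-0.0355,0],"roll":0,"grip":0.1},{"xyz":[0,0,0],"roll":0,"grip":0.1},{"xyz":[0,0,0.03],"roll":0,"grip":0.1},{"xyz":[0,0,0.03],"roll":0,"grip":0.1},{"xyz":[0,0,0.03],"roll":0,"grip":0.1},{"xyz":[0,0,0.023],"roll":0,"grip":0.1},{"xyz":[0,0,0],"roll":0,"grip":0.1},{"xyz":[0,0,0],"roll":0,"grip":0.1}]'
python3 -m handwheel '[{"xyz":[0,0,0],"roll":0,"grip":-0.3},{"xyz":[0,0,0],"roll":0,"grip":-0.5},{"xyz":[0,0,0],"roll":0,"grip":-0.8},{"xyz":[0,0,0],"roll":0,"grip":-0.8},{"xyz":[0,0,0],"roll":0,"grip":-0.8}]' 60
```

```text
clock: 22.5
tcp_pos: [0.5798, 0.2394, 0.0731]
eef_rot: [[-0.078, 0.997, 0.001], [0.997, 0.078, 0.0], [0.0, 0.001, -1.0]]
force: [0.4, -0.4, -0.4]
opening: 0.552
clock: 23.0
tcp_pos: [0.5801, 0.2395, 0.0745]
eef_rot: [[-0.078, 0.997, 0.002], [0.997, 0.078, 0.001], [0.001, 0.003, -1.0]]
force: [-2.7, -1.1, 6.4]
opening: 0.184
```

```bash
python3 -m handwheel '[{"xyz":[0,-0.005,0],"roll":0,"grip":-0.8},{"xyz":[0,-0.005,0],"roll":0,"grip":-0.8},{"xyz":[0,-0.005,0],"roll":0,"grip":-0.8},{"xyz":[0,-0.005,0],"roll":0,"grip":-0.8},{"xyz":[0,-0.003,0],"roll":0,"grip":-0.8},{"xyz":[0,-0.002,0],"roll":0,"grip":-0.8},{"xyz":[0,0,0],"roll":0,"grip":-0.8}]'
```

```text
clock: 23.7
tcp_pos: [0.5574, 0.2373, 0.0745]
eef_rot: [[-0.078, 0.997, 0.009], [0.997, 0.078, 0.001], [0.001, 0.009, -1.0]]
force: [9.2, -0.4, 3.4]
opening: 0.183
```

```bash
python3 -m handwheel '[{"xyz":[0,-0.0024,0],"roll":0,"grip":-0.8},{"xyz":[0,0,0],"roll":0,"grip":-0.8}]'
python3 -m handwheel '[{"xyz":[0,0.004,0],"roll":0,"grip":-0.8},{"xyz":[0,0.004,0],"roll":0,"grip":-0.8},{"xyz":[0,0.004,0],"roll":0,"grip":-0.8},{"xyz":[0,0.004,0],"roll":0,"grip":-0.8},{"xyz":[0,0.004,0],"roll":0,"grip":-0.8},{"xyz":[0,0.003,0],"roll":0,"grip":-0.8},{"xyz":[0,0,0],"roll":0,"grip":-0.8}]'
```

```text
clock: 23.9
tcp_pos: [0.5552, 0.2371, 0.0745]
eef_rot: [[-0.078, 0.997, 0.009], [0.997, 0.078, 0.001], [0.001, 0.009, -1.0]]
force: [8.1, -0.7, 4.3]
opening: 0.187
clock: 24.6
tcp_pos: [0.5767, 0.2391, 0.0745]
eef_rot: [[-0.078, 0.997, 0.005], [0.997, 0.078, 0.001], [0.001, 0.005, -1.0]]
force: [1.1, -0.8, 5.9]
opening: 0.183
```

```bash
python3 -m handwheel '[{"xyz":[0,0.0015,0],"roll":0,"grip":-0.8},{"xyz":[0,0,0],"roll":0,"grip":-0.8}]'
```

```text
clock: 24.8
tcp_pos: [0.5777, 0.2393, 0.0745]
eef_rot: [[-0.078, 0.997, 0.004], [0.997, 0.078, 0.001], [0.001, 0.004, -1.0]]
force: [-0.0, -1.3, 7.4]
opening: 0.187
```

Slack (0 N). Release, rise, and look from the same spot as before.

```bash
python3 -m handwheel '[{"xyz":[0,0,0],"roll":0,"grip":-0.4},{"xyz":[0,0,0],"roll":0,"grip":0.1},{"xyz":[0,0,0],"roll":0,"grip":0.1},{"xyz":[0,0,0],"roll":0,"grip":0.1},{"xyz":[0,0,-0.03],"roll":0,"grip":0.1},{"xyz":[0,0,-0.04],"roll":0,"grip":0.1},{"xyz":[0,0,-0.04],"roll":0,"grip":0.1},{"xyz":[-0.028,0.036,0],"roll":0,"grip":0.1},{"xyz":[-0.028,0.036,0],"roll":0,"grip":0.1},{"xyz":[-0.028,0.036,0],"roll":0,"grip":0.1},{"xyz":[0,0,0],"roll":0,"grip":0.1},{"xyz":[0,0,0],"roll":0,"grip":0.1}]'
python3 - <<'E'
from h import *
w=capture('wrist');cv2.imwrite('pics/w8.png',cv2.resize(w['image'][130:280,215:415,::-1],(800,600),interpolation=cv2.INTER_CUBIC))
for r in outline_of('index_mark',w)[:1]:
    ys,xs=np.nonzero(r['mask']);print(r['score'],xs.min(),xs.max(),xs.mean())
g=cv2.cvtColor(w['image'],cv2.COLOR_RGB2GRAY); print(g[170,300:330]); print(g[225,300:330])
to([.582,.009,.35],1.51)
E
```

```text
clock: 26.0
tcp_pos: [0.6912, 0.1626, 0.1799]
eef_rot: [[-0.076, 0.997, -0.003], [0.997, 0.076, -0.0], [0.0, -0.003, -1.0]]
force: [-0.6, 0.6, 0.6]
opening: 0.546
0.88 304 324 314.06535947712416
[153 153 154 155 154 155 154 154 154 157 117  68  71  72  71  71  63 155
 154 154 153 154 153 146 131 134 134 133 132 131]
[107 107 106 107 107 108 106  84  83  87  68  59  63  64  65  64  64  74
 104 107 105 105 105 105 107 106 107 106 106 105]
tcp [0.6904 0.1641 0.182 ] th 0.079 roll -1.431 shift after roll: x 0.0988 y -0.1614 z -0.168 force [-0.3  0.5 -0.7] open 0.551 clk 26.1
```

View pics/w8.png

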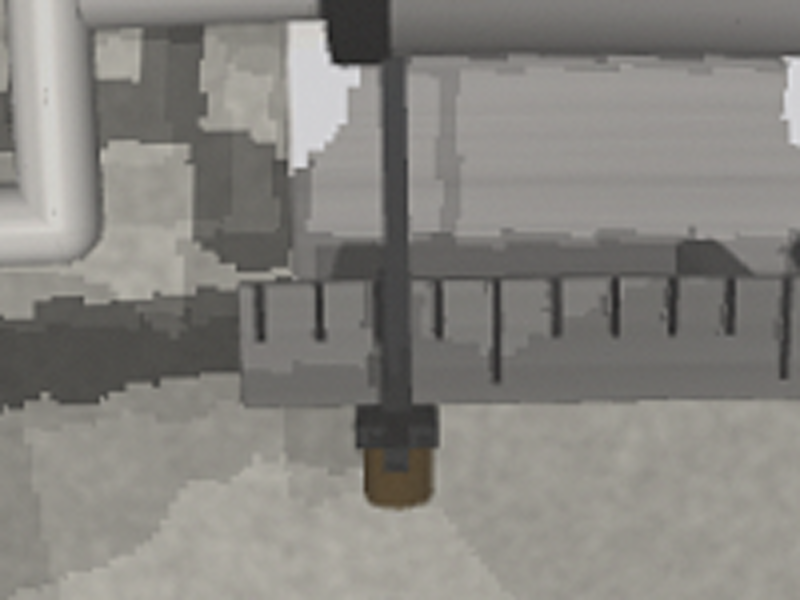

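The pointer (398) now stands on the clip (397). Now to close the shut-off.

```bash
python3 -m handwheel '[{"xyz":[0,0,-0.042],"roll":-0.143,"grip":0.2},{"xyz":[0,0,-0.042],"roll":-0.143,"grip":0.2},{"xyz":[0,0,-0.042],"roll":-0.143,"grip":0.2},{"xyz":[0,0,-0.042],"roll":-0.143,"grip":0.2},{"xyz":[0,0,0],"roll":-0.143,"grip":0.2},{"xyz":[0,0,0],"roll":-0.143,"grip":0.2},{"xyz":[0,0,0],"roll":-0.143,"grip":0.2},{"xyz":[0,0,0],"roll":-0.143,"grip":0.2},{"xyz":[0,0,0],"roll":-0.143,"grip":0.2},{"xyz":[0,0,0],"roll":-0.143,"grip":0.2}]'
python3 -m handwheel '[{"xyz":[0.0247,-0.0404,0],"roll":0,"grip":0.2},{"xyz":[0.0247,-0.0404,0],"roll":0,"grip":0.2},{"xyz":[0.0247,-0.0404,0],"roll":0,"grip":0.2},{"xyz":[0.0247,-0.0404,0],"roll":0,"grip":0.2},{"xyz":[0,0,0.05],"roll":0,"grip":0.2},{"xyz":[0,0,0.05],"roll":0,"grip":0.2},{"xyz":[0,0,0.05],"roll":0,"grip":0.2},{"xyz":[0,0,0.03],"roll":0,"grip":0.2},{"xyz":[0,0,0],"roll":0,"grip":0.2},{"xyz":[0,0,0],"roll":0,"grip":0.2}]'
python3 -c "
from h import *
to([.5814,.0093,.0825],1.51)"
```

```text
clock: 27.1
tcp_pos: [0.6896, 0.165, 0.3515]
eef_rot: [[-0.998, 0.055, 0.002], [0.055, 0.998, 0.001], [-0.002, 0.001, -1.0]]
force: [-0.3, 0.3, -0.6]
opening: 0.601
clock: 28.1
tcp_pos: [0.5818, 0.0094, 0.1716]
eef_rot: [[-0.998, 0.061, 0.001], [0.061, 0.998, 0.0], [-0.001, 0.0, -1.0]]
force: [-0.0, 0.2, 0.9]
opening: 0.597
tcp [0.5818 0.0094 0.1716] th 1.509 roll -0.001 shift after roll: x 0.0004 y -0.0001 z 0.0891 force [-0.   0.2  0.9] open 0.597 clk 28.1
```

```bash
python3 -m handwheel '[{"xyz":[0,0,0.04],"roll":0,"grip":0.2},{"xyz":[0,0,0.03],"roll":0,"grip":0.2},{"xyz":[0,0,0.019],"roll":0,"grip":0.2},{"xyz":[0,0,0],"roll":0,"grip":0.2},{"xyz":[0,0,0],"roll":0,"grip":-0.5},{"xyz":[0,0,0],"roll":0,"grip":-1},{"xyz":[0,0,0],"roll":0,"grip":-1},{"xyz":[0,0,0],"roll":0,"grip":-1}]' 30
python3 -m handwheel '[{"xyz":[0.0007,-0.0098,0],"roll":0.145,"grip":-1},{"xyz":[0.0007,-0.0098,0],"roll":0.145,"grip":-1},{"xyz":[0.0007,-0.0098,0],"roll":0.145,"grip":-1},{"xyz":[0.0007,-0.0098,0],"roll":0.145,"grip":-1},{"xyz":[0.0007,-0.0098,0],"roll":0.145,"grip":-1},{"xyz":[0.0007,-0.0098,0],"roll":0.145,"grip":-1}]'
python3 -m handwheel '[{"xyz":[0.0007,-0.0098,0],"roll":0.145,"grip":-1},{"xyz":[0.0007,-0.0098,0],"roll":0.145,"grip":-1},{"xyz":[0.0007,-0.0098,0],"roll":0.145,"grip":-1},{"xyz":[0.0007,-0.0098,0],"roll":0.145,"grip":-1},{"xyz":[0,0,0],"roll":0,"grip":-1}]'
```

```text
clock: 28.9
tcp_pos: [0.5839, 0.0088, 0.0847]
eef_rot: [[-0.998, 0.063, 0.006], [0.063, 0.998, 0.0], [-0.006, 0.001, -1.0]]
force: [0.5, 2.1, 7.8]
opening: 0.251
clock: 29.5
tcp_pos: [0.5557, -0.0443, 0.0847]
eef_rot: [[-0.591, 0.807, 0.004], [0.807, 0.591, -0.005], [-0.006, 0.001, -1.0]]
force: [-5.5, -6.1, 10.2]
opening: 0.254
clock: 30.0
tcp_pos: [0.5172, -0.0591, 0.0847]
eef_rot: [[-0.052, 0.999, 0.0], [0.999, 0.052, -0.008], [-0.008, -0.0, -1.0]]
force: [-10.9, -12.6, 10.8]
opening: 0.249
```

```bash
python3 -m handwheel '[{"xyz":[-0.001,-0.004,0],"roll":0.06,"grip":-1},{"xyz":[-0.001,-0.004,0],"roll":0.06,"grip":-1},{"xyz":[0,0,0],"roll":0,"grip":-1}]'
python3 -m handwheel '[{"xyz":[0,-0.003,0],"roll":0,"grip":-1},{"xyz":[0,0,0],"roll":0,"grip":-1}]'
```

```text
clock: 30.3
tcp_pos: [0.5092, -0.0595, 0.0847]
eef_rot: [[0.063, 0.998, -0.001], [0.998, -0.063, -0.005], [-0.005, -0.001, -1.0]]
force: [-14.6, -5.9, 14.7]
opening: 0.25
clock: 30.5
tcp_pos: [0.5079, -0.0595, 0.0847]
eef_rot: [[0.063, 0.998, 0.003], [0.998, -0.063, -0.005], [-0.005, 0.003, -1.0]]
force: [-5.8, -7.1, 10.5]
opening: 0.253
```

```bash
python3 -m handwheel '[{"xyz":[0,-0.003,0],"roll":0.01,"grip":-1},{"xyz":[0,0,0],"roll":0,"grip":-1}]'
python3 -m handwheel '[{"xyz":[0,0.002,0],"roll":0,"grip":-0.2},{"xyz":[0,0,0],"roll":0,"grip":0.2},{"xyz":[0,0,0],"roll":0,"grip":0.2},{"xyz":[0,0,-0.04],"roll":0,"grip":0.2},{"xyz":[0,0,-0.05],"roll":0,"grip":0.2},{"xyz":[-0.03,0,-0.03],"roll":0,"grip":0.2},{"xyz":[0,0,0],"roll":0,"grip":0.2},{"xyz":[0,0,0],"roll":0,"grip":0.2}]'
python3 - <<'E'
from h import *
w=capture('wrist');p=capture('scene');q=capture('side')
c=lambda i,x,y,wd,h: cv2.resize(i['image'][y:y+h,x:x+wd,::-1],(400,300),interpolation=cv2.INTER_CUBIC)
cv2.imwrite('pics/m4.png',np.vstack([np.hstack([c(p,0,0,640,480),c(q,0,0,640,480)]),np.hstack([c(w,200,40,320,240),c(q,180,120,200,150)])]))
s=get_state();print(s['force'],s['tcp_pos'],s['clock'])
for r in outline_of('shutoff_grip',w)[:2]:
    ys,xs=np.nonzero(r['mask']); y0,y1=ys.min(),ys.max()
    a=(xs[ys<=y0+4].mean(),y0+2);b=(xs[ys>=y1-4].mean(),y1-2);print(r['score'],a,b,wonz(w,*a,.107),wonz(w,*b,.107))
E
```

```text
clock: 30.7
tcp_pos: [0.5061, -0.0592, 0.0847]
eef_rot: [[0.073, 0.997, 0.006], [0.997, -0.073, -0.005], [-0.004, 0.006, -1.0]]
force: [-1.7, -8.1, 7.6]
opening: 0.25
clock: 31.5
tcp_pos: [0.5046, -0.0872, 0.2014]
eef_rot: [[0.073, 0.997, 0.001], [0.997, -0.073, 0.0], [0.0, 0.001, -1.0]]
force: [0.4, -0.5, -1.1]
opening: 0.603
[ 0.09272675  0.15767145 -0.28443361] [ 0.50369794 -0.08628925  0.19886064] 31.65
0.97 (np.float64(311.94059405940595), np.int64(73)) (np.float64(313.8818181818182), np.int64(238)) [0.5101 0.0253 0.107 ] [ 0.5034 -0.0825  0.107 ]
```

View pics/m4.png

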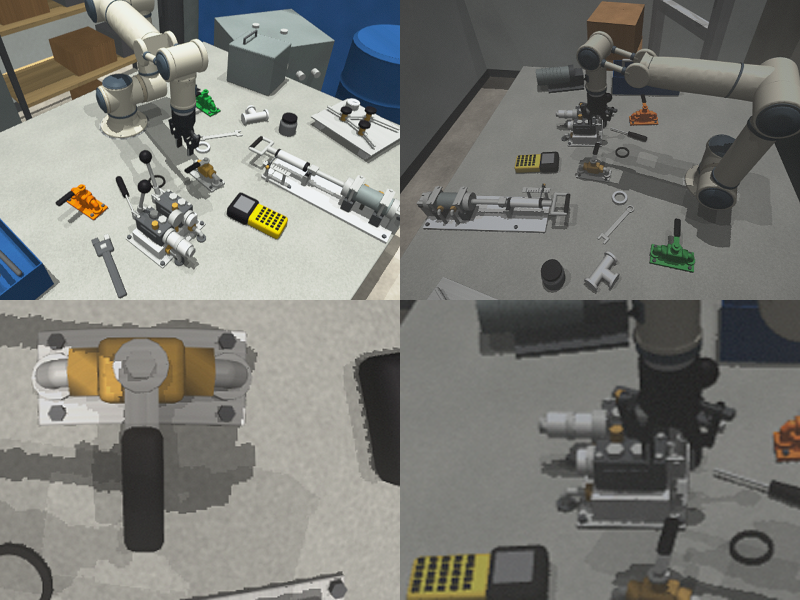

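The shut-off handle is square across the pipe (from about 140,362 to 143,548 in the crop) and the gripper is clear. One numeric check of the knobs and the ram, then I'll hand in.

Run:
```python
from h import *
p=capture('scene')
for t in ['float_knob','plain_knob','scale_handle']: print(t,[(round(r['score'],2),np.round(r['point'],4).tolist()) for r in look_for(t,p)[:2]])
print(job_done())
```

```text
float_knob [(0.73, [0.5726, -0.3187, 0.2529]), (0.61, [0.4146, 0.4471, 0.0329])]
plain_knob [(0.87, [0.4899, -0.233, 0.2268]), (0.62, [0.5714, -0.319, 0.2506])]
scale_handle [(0.94, [0.6186, 0.2368, 0.0925]), (0.72, [0.7773, -0.0198, 0.039])]
the job is handed in; nothing more can be done
None
```

The float drag check is done and handed in at about 32 s of the 72 s allowed. The interface gave no verdict.

1. **Shut-off opened:** I turned it until it pressed against its open stop. The pictures showed the handle in line with the pipe.
2. **Float lever:** I pushed it past the detent into the float notch. It stayed there after release, and the final network reading put the knob at x ≈ 0.573 m, the same as just after release.
3. **Ram rod:** I drew it by the scale handle in two pulls. The drag was steady at about 9 N with about 23 mm of scale stretch. Each time I eased the handle back to slack before letting go. The first pull ended about 2 mm short of the clip, so I regripped for the rest. The pointer then stood within about 0.2 mm of the clip line in the wrist view.
4. **Shut-off closed:** I turned it back to across the pipe. The outline put the handle within about 0.02 rad of square, against a limit of 0.15. The closing stop did not show clearly in the forces, so this rests on the picture.

In the pictures the other lever and the things lying about looked undisturbed, and at hand-in the gripper was clear with about 0 N on it. The pointer was not looked at again after the shut-off was closed; only the scale handle was found again in the last scene view.

Two readings disagreed. Sideways forces of about 24 N showed while I was gripping the knob. The travel estimates from the first oblique view varied between 62 and 71 mm, so I went by the straight-down view.

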